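# Stone the burrs off a mounting plate on the optical table

### The arm

A 7-joint arm with a two-finger parallel gripper is mounted at the origin on the work surface. World frame = base frame: x ahead of the robot, y to its left, z up, the work surface at z = 0. Lengths are in m, angles in rad, forces in N, time in s.
With the tool pointing down it reaches from about 0.425 to 0.925 m from the base axis. Payload 6.8 kg.
Tool frame: the origin (TCP) lies midway between the tips of the shut fingers; the grasp point (between the pads) lies 19 mm behind it; z points along the fingers, y is the direction in which the jaws open and shut (so a half turn about z gives the same grasp; the last joint's range is limited). The gripper opens to 85 mm and grips with 20 to 120 N. Pads are 22 mm wide; open, the fingers measure 114 mm over their backs; the gripper's body (76 mm by 85 mm) begins 54 mm behind the grasp point. The pads swing forward as they close: fully open they stand 13 mm farther back than shut.
Start: joints at [-1.379, 0.477, 0.022, 1.555, -0.011, 1.109, -0.083], TCP at [0.199, 0.645, 0.231] pointing down, gripper open.
Joint ranges: [-2.96, 2.96], [-0.34, 2.1], [-1.41, 1.46], [0.24, 2.44], [-1.37, 4.51], [0.17, 1.92], [-2.96, 2.96]. Speed limits (rad/s): [2.39, 2.39, 3.14, 3.14, 3.14, 3.14, 3.14].

### API

Orientations are given as a unit quaternion [w, x, y, z].
In Python, from station import bot gives the robot as it stands. The module is installed in compiled form; this text tells all that it offers.
- The arm moves only by the tool play_rows, never from a script. Its argument "motion" is a list of rows, each a list of 2 entries, a list of its own where there are three numbers: the shift along the tool's x, y, z as a fraction of full scale, then the turn, a rotation vector about the tool's x, y, z as a fraction of full scale. In form: [[[tx, ty, tz], [rx, ry, rz]], ...]. A call has 1 to 8 rows; each row is the pose to reach, as a shift and turn from the pose measured when the call began, along the tool's axes at that moment, turning the shorter way round; what a row does not reach only later rows make up. Full scale, the value 1, is 400 mm for a shift and 360 degrees for a turn. A row lasts 1/10 s, in which the tool goes at most 50 mm and 8.59 degrees, less where a joint would pass 70% of its speed; a pose out of reach is approached as far as the arm can. A call with a number of a shift or a turn outside -1 to 1 is refused whole. A call with a gripper value outside its range is refused whole. "fingers" is the finger opening in mm, from 0 to 85.4, set as the call begins (left out, the last holds). The fingers move at their own pace and stop on an object; "grip_force" is the grip in N (left out, the last holds). Time passes only in rows, so rows that repeat a pose let the fingers close. It gives the time, the measured TCP pose, the force and the opening at its end, in the units of the state.
- bot.get_obs(): the state, without advancing time (a new reading comes with each control period).
- bot.read_camera(name): name is "side" or "top" or "wrist"; returns a dict with "pixels" (384x512x3 uint8, red, green, blue), "range_z" (384x512 float32, m along the optical axis (not along the pixel's ray), 0 where there is no reading), "fovy" (degrees; the focal length in pixels is half the picture's height over the tangent of half this angle, whatever the lens; pixels are square), "cx", "cy" (the principal point, pixels), "pose" (4x4, takes a point from camera to world coordinates). Camera axes: x right, y down, z forward; pixel columns grow to the right and rows downward; lengths in m; the calibration is good to about 2 mm. A picture is of the moment at which its call begins.
- bot.hand_in(): hands the job in, once; it reports no verdict.
The state is a dict: "t": time; "q": joint angles; "joint_vel": joint speeds; "joint_torque": joint torques, N m; "eef_pos": TCP position; "tool_rot": TCP orientation; "contact_force": force on the tool from outside, world axes, zero at the start; "torque": the same for the moment, N m; "gripper_width": opening from 0.0 (shut) to 1.0 (fully open).
Only numpy, scipy, OpenCV 4.12 (cv2) and the standard library are available. Lean on these libraries where they do the work, as an engineer would, in place of code of your own. Each camera call takes 0.05 s, during which the arm holds its last target.

### The job

Knock the burrs off the wide steel mounting plate: take the larger flat stone, the one with the sprung bar grip, from its rubber mat, lay it lengthwise on the plate at the open end, and with the grip pressed about half-way into its spring draw it slowly along the middle of the plate to the stop bar, in one stroke without lifting it or letting the spring bottom out. Then stand the stone back in the middle of its mat and let go.

Things in the scene. Friction and masses are not known exactly. Their poses are not given: they have to be found in the camera images.
- stone: Deburring stone, 70 (x) by 50 (y) by 24 mm high block, grey below, aluminium above, 0.36 kg; origin: centre of its underside. On pins above it a grey bar grip, 24 mm along x, 46 along y, spans 44 to 84 mm above the underside, spring relaxed. Grip from above, fingers closing along x (the stroke), tips 45 to 55 mm up. Ends alike. Not wanted: a smaller stone with a round knob near it.
- grip (a joint): How far the stone's grip is pressed towards its block, in m: 0 relaxed, 0.016 bottomed. A spring holds it up: 3 N to start it moving, then 0.4 N per mm (about 6 N half-way). With the stone resting on a surface, lowering the held grip by some mm presses it in by as much.
- plate: Bare steel, fixed, 80 mm wide, 20 mm thick; origin under the centre of its clear face, at table level; x lengthwise. Open end at x = -125 mm; at +125 mm a black stop bar, 15 mm thick, 10 mm above the face. The stone starts flush with the open end (its centre at x = -90) and ends just short of the stop or touching it (+80 to +90). Not wanted: the narrower black rail beside it.
- pad: The stone's mat: black rubber, 130 mm square, 6 mm thick, fixed to the table. Origin at the centre of its underside. The stone stands near its middle at the start.

How it is judged:
On the way, in this order (a step that is already met when the one before it is completed fails the run):
1. at the open end the stone lies flat and in line on the plate, its sprung grip pressed in 3 to 14 mm, its centre 65 to 120 mm short of the plate's middle (x of stone in the frame of plate between -0.12 and -0.065 m and y of stone in the frame of plate between -0.02 and 0.02 m and z of stone in the frame of plate between 0.016 and 0.0225 m and value of joint grip between 0.003 and 0.014 m and contact force between stone and plate above 1 N and angle between stone's own z axis and vertical below 0.17 rad and angle between the x axis of stone and the x axis of plate, either way round below 0.26 rad), for 0.1 s.
2. further along, the stone lies flat and in line on the plate, its sprung grip pressed in 3 to 14 mm, its centre 20 to 55 mm short of the middle (x of stone in the frame of plate between -0.055 and -0.02 m and y of stone in the frame of plate between -0.02 and 0.02 m and z of stone in the frame of plate between 0.016 and 0.0225 m and value of joint grip between 0.003 and 0.014 m and contact force between stone and plate above 1 N and angle between stone's own z axis and vertical below 0.17 rad and angle between the x axis of stone and the x axis of plate, either way round below 0.26 rad), for 0.1 s.
3. at the middle (15 mm either way) the stone lies flat and in line on the plate, its sprung grip pressed in 3 to 14 mm (x of stone in the frame of plate between -0.015 and 0.015 m and y of stone in the frame of plate between -0.02 and 0.02 m and z of stone in the frame of plate between 0.016 and 0.0225 m and value of joint grip between 0.003 and 0.014 m and contact force between stone and plate above 1 N and angle between stone's own z axis and vertical below 0.17 rad and angle between the x axis of stone and the x axis of plate, either way round below 0.26 rad), for 0.1 s.
4. further along, the stone lies flat and in line on the plate, its sprung grip pressed in 3 to 14 mm, its centre 20 to 55 mm past the middle (x of stone in the frame of plate between 0.02 and 0.055 m and y of stone in the frame of plate between -0.02 and 0.02 m and z of stone in the frame of plate between 0.016 and 0.0225 m and value of joint grip between 0.003 and 0.014 m and contact force between stone and plate above 1 N and angle between stone's own z axis and vertical below 0.17 rad and angle between the x axis of stone and the x axis of plate, either way round below 0.26 rad), for 0.1 s.
5. at the stop bar the stone lies flat and in line on the plate, its sprung grip pressed in 3 to 14 mm, its leading end within 25 mm of the bar (x of stone in the frame of plate between 0.065 and 0.11 m and y of stone in the frame of plate between -0.02 and 0.02 m and z of stone in the frame of plate between 0.016 and 0.0225 m and value of joint grip between 0.003 and 0.014 m and contact force between stone and plate above 1 N and angle between stone's own z axis and vertical below 0.17 rad and angle between the x axis of stone and the x axis of plate, either way round below 0.26 rad), for 0.1 s.
At the end, for the whole second after the job is handed in: The stone stands upright (within 6 degrees) and at rest on its mat, its centre within 30 mm of the mat's centre, its grip sprung back up (within 3 mm), released (horizontal distance between stone and pad below 0.03 m and z of stone in the frame of pad between 0.002 and 0.01 m and angle between stone's own z axis and vertical below 0.1 rad and linear speed of stone below 0.02 m/s and value of joint grip below 0.003 m and contact force between the fingers and stone below 0.1 N); the robot touches nothing.
It fails at once if the spring bottoms out (grip pressed in more than 15.5 mm) on the plate (value of joint grip above 0.0155 m and contact force between stone and plate above 0.5 N).
It fails at once if the stone is lifted off the face in mid-stroke (its underside 3 to 12 mm above the face, its centre within 50 mm of the plate's middle lengthwise and 30 mm across) (x of stone in the frame of plate between -0.05 and 0.05 m and y of stone in the frame of plate between -0.03 and 0.03 m and z of stone in the frame of plate between 0.023 and 0.032 m).
It also fails if it takes over 64 s, if anything falls off the work surface, if the arm or the gripper's body presses on something with over 40 N, if the wrist force passes 120 N, or if a joint passes its speed limit or range.

## Working session

There is one attempt and no reset: what is moved stays moved. The work goes in short steps, Python scripts to look and compute and a tool call to move; the robot and the scene stay as the last step left them, time stands still between calls to the robot, and variables do not carry over. Pictures are saved under pics/ and viewed, and the job is handed in when it is done.

Besides the shell and the picture viewer there is one more tool, called as name(argument=value, ...), one argument or row to a line, values as JSON. play_rows: Moves the arm, as the interface text tells. Shift numbers are shares of 400 mm and turn numbers shares of 360 degrees, none past 1 either way. Its arguments: {"type":"object","properties":{"motion":{"type":"array"},"fingers":{"type":"number"},"grip_force":{"type":"number"}},"required":["motion"]}

```bash
mkdir -p pics; cat > h.py <<'E'
from station import bot
import numpy as np, cv2
def cam(n,fn=None):
    c=bot.read_camera(n)
    if fn: cv2.imwrite('pics/'+fn,cv2.cvtColor(c['pixels'],cv2.COLOR_RGB2BGR))
    return c
def cloud(c):
    h,w=c['range_z'].shape; f=h/2/np.tan(np.radians(c['fovy'])/2)
    v,u=np.mgrid[:h,:w]; z=c['range_z']
    p=np.stack([(u-c['cx'])/f*z,(v-c['cy'])/f*z,z],-1)
    return p@c['pose'][:3,:3].T+c['pose'][:3,3]
E
python3 - <<'E'
from h import *
o=bot.get_obs(); print(o)
for n in ['side','top','wrist']:
    c=cam(n,n+'0.png'); print(n,c['fovy'],c['cx'],c['cy'],c['pose'].round(3).tolist()); np.savez('%s0.npz'%n,**c)
E
```

```text
{'t': 0.0, 'q': array([-1.37907937,  0.47782563,  0.02235455,  1.55647618, -0.01152842,
        1.10929282, -0.08307701]), 'joint_vel': array([-0.00162696,  0.00053856, -0.00109509, -0.00067024, -0.00107183,
        0.00059639, -0.00195581]), 'joint_torque': array([-2.90030493e-05, -5.96440887e+01,  1.60760846e+00, -2.81201738e+01,
        1.23654550e-02,  9.21965257e-03, -1.75459758e-05]), 'eef_pos': array([0.19919567, 0.64430503, 0.23029844]), 'tool_rot': array([-7.93277554e-05,  1.49338428e-01,  9.88785698e-01, -9.33558553e-04]), 'contact_force': array([0.09717174, 0.18036698, 0.02761929]), 'torque': array([-0.03188918, -0.01440957,  0.05217592]), 'gripper_width': 1.0002466918485127}
side 53.77869361239459 256.9971017730987 188.92087310536903 [[-0.768, -0.434, 0.471, 0.172], [-0.64, 0.507, -0.577, 0.4], [0.012, -0.745, -0.667, 0.529], [0.0, 0.0, 0.0, 1.0]]
top 48.952407083956196 257.7638583492235 192.27152649094552 [[0.02, -0.992, 0.122, 0.435], [-1.0, -0.019, 0.016, 0.008], [-0.013, -0.123, -0.992, 0.845], [0.0, 0.0, 0.0, 1.0]]
wrist 60.08241282291673 255.1966635585938 187.60317672563392 [[0.296, 0.913, 0.28, 0.126], [0.955, -0.282, -0.089, 0.667], [-0.002, 0.293, -0.956, 0.373], [0.0, 0.0, 0.0, 1.0]]
```

View pics/side0.png

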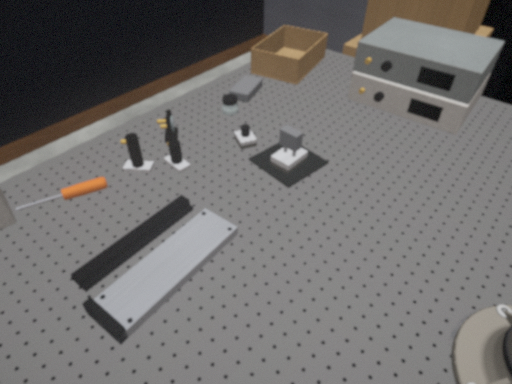

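View pics/top0.png

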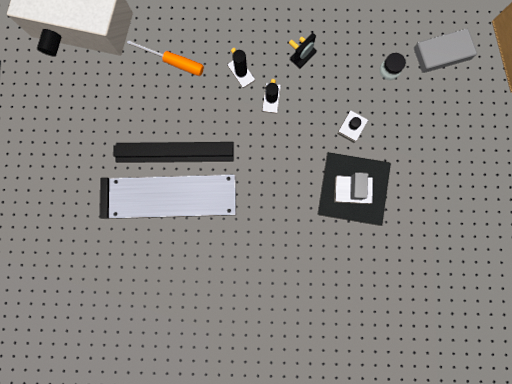

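View pics/wrist0.png

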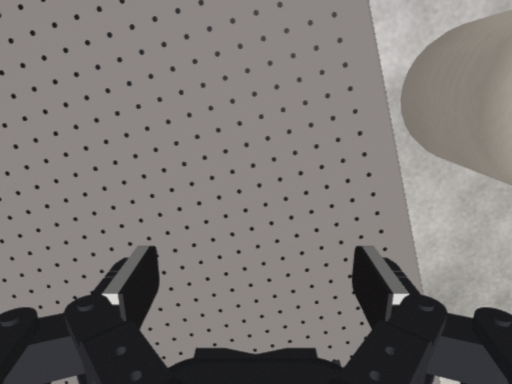

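The top view shows the plate at cols 108–237, rows 175–217, with the stop bar at its left end (col 105). The stone sits on its black mat at about (354,188), with the small round-knob stone at (353,125). The narrow black rail is at row 152. Next I'll measure them.

```bash
cat > m.py <<'E'
from h import *
def rect(P,mask,zr):
    m=mask&(P[...,2]>zr[0])&(P[...,2]<zr[1])
    n,l,s,_=cv2.connectedComponentsWithStats(m.astype(np.uint8))
    out=[]
    for i in range(1,n):
        if s[i,4]<40: continue
        p=P[l==i]; r=cv2.minAreaRect((p[:,:2]*1000).astype(np.float32))
        out.append((s[i].tolist(),np.round(r[0],1).tolist(),np.round(r[1],1).tolist(),round(r[2],1),np.round(np.median(p,0),4).tolist()))
    return out
E
python3 - <<'E'
from m import *
for n in ['top','side']:
    c=dict(np.load(n+'0.npz')); P=cloud(c); g=c['pixels'].astype(int).mean(-1)
    rx=(P[...,0]>.25)&(P[...,0]<.65)
    print(n,'table z',np.median(P[...,2][rx]).round(4))
    print('plate');[print(r) for r in rect(P,(g>125)&rx,(.012,.028))]
    print('mat');[print(r) for r in rect(P,(g<60)&rx,(-.003,.013))]
    print('dark high (stop, rail)');[print(r) for r in rect(P,(g<60)&rx,(.013,.05))]
    print('block');[print(r) for r in rect(P,(g>150)&rx,(.024,.04))]
    print('grip');[print(r) for r in rect(P,rx&(abs(P[...,1])<.4),(.078,.105))]
E
```

```text
top table z -0.0013
plate
([109, 175, 127, 43, 4997], [526.7, 191.4], [80.4, 250.3], 2.7, [0.5263, 0.1908, 0.0187])
([335, 176, 16, 26, 119], [546.1, -143.8], [25.0, 51.5], 82.2, [0.5435, -0.1433, 0.0272])
mat
([116, 142, 117, 4, 295], [636.4, 193.8], [6.8, 236.6], 1.6, [0.636, 0.1776, 0.0067])
([318, 152, 73, 73, 2942], [551.0, -172.3], [132.7, 133.5], 83.2, [0.5503, -0.1723, 0.0041])
([116, 156, 117, 6, 599], [603.8, 192.7], [10.0, 236.4], 1.4, [0.6041, 0.1899, 0.0069])
dark high (stop, rail)
([114, 144, 119, 13, 1369], [618.9, 192.7], [23.0, 237.6], 1.5, [0.6183, 0.1951, 0.0206])
([99, 178, 10, 40, 333], [520.5, 322.2], [77.9, 15.7], 0.4, [0.5173, 0.3208, 0.0283])
block
([336, 176, 36, 27, 518], [545.6, -165.4], [69.4, 50.2], 88.7, [0.5424, -0.1507, 0.0282])
grip
([353, 173, 15, 26, 365], [545.1, -165.8], [24.8, 45.7], 87.5, [0.5452, -0.1647, 0.0877])
side table z 0.0004
plate
([348, 91, 24, 13, 87], [559.8, -515.5], [69.4, 8.0], 1.5, [0.5585, -0.5149, 0.022])
([424, 120, 30, 11, 89], [341.2, -525.8], [72.8, 7.5], 4.3, [0.3315, -0.5264, 0.0179])
([271, 152, 36, 17, 103], [530.9, -
[... 277 characters left out ...]
, [26.5, 46.5], 5.1, [0.4985, -0.1857, 0.0062])
([72, 203, 120, 87, 1068], [605.2, 193.5], [237.9, 36.6], 85.3, [0.6052, 0.2147, 0.0076])
dark high (stop, rail)
([489, 0, 23, 6, 83], [502.7, -1771.2], [40.1, 101.5], 76.8, [0.4913, -1.7627, 0.0196])
([408, 104, 32, 17, 251], [385.0, -521.9], [75.2, 10.1], 4.4, [0.3838, -0.5217, 0.0391])
([72, 197, 116, 87, 1435], [617.4, 192.3], [21.2, 237.2], 1.2, [0.6143, 0.2136, 0.0211])
([84, 298, 41, 42, 577], [519.6, 321.8], [78.1, 13.3], 2.6, [0.5137, 0.3227, 0.0289])
block
([272, 148, 35, 18, 362], [546.7, -167.2], [71.0, 49.4], 88.7, [0.5399, -0.1578, 0.03])
grip
([279, 124, 24, 17, 237], [546.8, -167.9], [26.0, 46.9], 87.2, [0.5447, -0.162, 0.0892])
```

```bash
cat >> h.py <<'E'
from scipy.spatial.transform import Rotation as R
def tool(o=None):
    o=o or bot.get_obs(); q=o['tool_rot']; return o['eef_pos'],R.from_quat([q[1],q[2],q[3],q[0]])
def go(p,ydeg,o=None):
    "target TCP, tool y heading in deg, pointing down -> fractions"
    t,r=tool(o); a=np.radians(ydeg); y=np.array([np.cos(a),np.sin(a),0]); z=np.array([0,0,-1.])
    best=None
    for s in (1,-1):
        Rt=R.from_matrix(np.stack([np.cross(s*y,z),s*y,z],1)); v=(r.inv()*Rt).as_rotvec()
        if best is None or np.linalg.norm(v)<np.linalg.norm(best): best=v
    return (r.inv().apply(np.array(p)-t)/.4).round(4).tolist(),(best/(2*np.pi)).round(4).tolist()
def st():
    o=bot.get_obs(); t,r=tool(o); y=r.apply([0,1,0]); z=r.apply([0,0,1])
    print('t',round(o['t'],2),'p',t.round(4),'yhead',np.degrees(np.arctan2(y[1],y[0])).round(2),'z',z.round(4),'F',o['contact_force'].round(2),'w',round(o['gripper_width'],3),'q',o['q'].round(2))
E
python3 -c "
from h import *
st();print(go([.50,.33,.23],88))"
```

```text
t 0.15 p [0.1992 0.6445 0.2305] yhead 72.82 z [-3.0e-04 -1.4e-03 -1.0e+00] F [-0.11  0.07  0.67] w 0.998 q [-1.38  0.48  0.02  1.56 -0.01  1.11 -0.08]
([-0.9506, -0.5291, 0.0022], [-0.0002, -0.0, -0.0422])
```

play_rows(
  motion=[
    [[-0.95,-0.53,0],[0,0,-0.042]],
    [[-0.95,-0.53,0],[0,0,-0.042]],
    [[-0.95,-0.53,0],[0,0,-0.042]],
    [[-0.95,-0.53,0],[0,0,-0.042]],
    [[-0.95,-0.53,0],[0,0,-0.042]],
    [[-0.95,-0.53,0],[0,0,-0.042]],
    [[-0.95,-0.53,0],[0,0,-0.042]],
    [[-0.95,-0.53,0],[0,0,-0.042]],
  ],
  fingers=85,
  grip_force=60,
)

```text
t: 0.95
eef_pos: [0.4763, 0.3535, 0.2308]
tool_rot: [-0.0, 0.018, 1.0, -0.001]
contact_force: [0.9, 0.3, -0.2]
gripper_width: 0.998
```

```bash
python3 -c "
from h import *
st();print(go([.546,-.05,.18],88))"
```

```text
t 0.95 p [0.4763 0.3535 0.2308] yhead 87.95 z [-5.0e-04 -1.4e-03 -1.0e+00] F [ 0.85  0.32 -0.17] w 0.998 q [-0.81  0.34  0.09  1.76 -0.03  1.04  0.82]
([-0.2104, -1.0017, 0.1285], [-0.0002, -0.0001, -0.0001])
```

play_rows(
  motion=[
    [[-0.21,-0.99,0.1],[0,0,0]],
    [[-0.21,-0.99,0.1],[0,0,0]],
    [[-0.21,-0.99,0.1],[0,0,0]],
    [[-0.21,-0.99,0.1],[0,0,0]],
    [[-0.21,-0.99,0.1],[0,0,0]],
    [[-0.21,-0.99,0.1],[0,0,0]],
    [[-0.21,-0.99,0.1],[0,0,0]],
    [[-0.21,-0.99,0.1],[0,0,0]],
  ],
)

```text
t: 1.75
eef_pos: [0.5444, -0.0386, 0.1921]
tool_rot: [-0.0, 0.018, 1.0, -0.001]
contact_force: [1.1, -0.6, -0.7]
gripper_width: 0.995
```

```bash
python3 -c "
from h import *
st();print(go([.546,-.1665,.18],88))"
```

```text
t 1.75 p [ 0.5444 -0.0386  0.1921] yhead 87.97 z [-4.0e-04 -1.3e-03 -1.0e+00] F [ 1.14 -0.61 -0.73] w 0.995 q [-0.25  0.31  0.25  1.92 -0.1   0.92  1.58]
([-0.0153, -0.3193, 0.0306], [-0.0002, -0.0001, -0.0001])
```

play_rows(
  motion=[
    [[-0.015,-0.319,0.03],[0,0,0]],
    [[-0.015,-0.319,0.03],[0,0,0]],
    [[-0.015,-0.319,0.03],[0,0,0]],
    [[-0.015,-0.319,0.03],[0,0,0]],
    [[-0.015,-0.319,0.03],[0,0,0]],
  ],
)

```text
t: 2.25
eef_pos: [0.5455, -0.1668, 0.1799]
tool_rot: [-0.001, 0.019, 1.0, -0.0]
contact_force: [1.1, 1.1, 0.1]
gripper_width: 0.996
```

```bash
python3 - <<'E'
from m import *
st()
c=cam('wrist','w1.png');P=cloud(c);g=c['pixels'].mean(-1)
np.savez('w1.npz',**c)
print(np.median(P[...,2]))
rx=(abs(P[...,0]-.55)<.09)&(abs(P[...,1]+.17)<.1)
print('grip');[print(r) for r in rect(P,rx,(.078,.1))]
print('block');[print(r) for r in rect(P,rx&(g>150),(.022,.04))]
print('mat');[print(r) for r in rect(P,rx&(g<60),(-.003,.012))]
print(go([.546,-.1665,.056],88))
E
```

```text
t 2.25 p [ 0.5455 -0.1668  0.1799] yhead 87.87 z [-0.0011 -0.001  -1.    ] F [1.06 1.1  0.13] w 0.996 q [-0.05  0.37  0.3   1.88 -0.13  0.91  1.84]
0.00021328775645790277
grip
([238, 158, 33, 63, 1996], [543.9, -167.8], [24.0, 46.1], 88.4, [0.5416, -0.1676, 0.0897])
block
([215, 144, 79, 54, 2592], [543.9, -167.7], [69.8, 49.5], 88.0, [0.5397, -0.1644, 0.0298])
mat
([181, 97, 143, 140, 11055], [549.6, -174.0], [132.7, 133.7], 83.9, [0.5306, -0.1832, 0.0058])
([-0.0005, -0.0024, 0.3101], [-0.0001, -0.0001, -0.0])
```

View pics/w1.png

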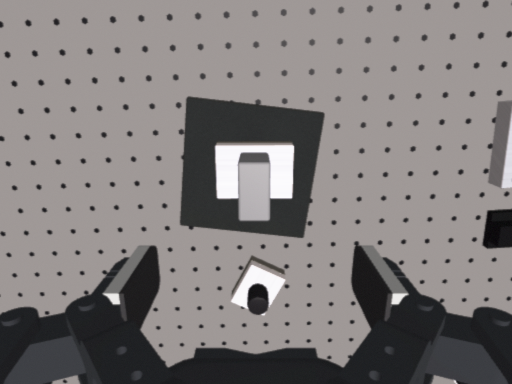

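The wrist view shows the stone block at (254,170) on the mat, with its bar grip at (254,187). The small stone at (258,290) is well clear in x. The heights match (grip top 0.090, block top 0.030), so I'll descend and grasp.

play_rows(
  motion=[
    [[0,-0.001,0.1],[0,0,0]],
    [[0,-0.001,0.2],[0,0,0]],
    [[0,-0.001,0.26],[0,0,0]],
    [[0,-0.001,0.29],[0,0,0]],
    [[0,-0.001,0.31],[0,0,0]],
    [[0,-0.001,0.31],[0,0,0]],
    [[0,-0.001,0.31],[0,0,0]],
  ],
)

```text
t: 3.0
eef_pos: [0.5468, -0.1658, 0.0571]
tool_rot: [0.001, 0.017, 1.0, -0.0]
contact_force: [0.5, -0.5, -0.5]
gripper_width: 0.998
```

```bash
python3 -c "
from h import *
st()"
```

```text
t 3.0 p [ 0.5468 -0.1658  0.0571] yhead 88.02 z [ 1.1e-03 -7.0e-04 -1.0e+00] F [ 0.51 -0.52 -0.51] w 0.998 q [-0.    0.54  0.24  1.95 -0.2   0.67  1.9 ]
```

play_rows(
  motion=[
    [[0,0,0.0],[0,0,0]],
    [[0,0,0.0],[0,0,0]],
    [[0,0,0],[0,0,0]],
    [[0,0,0],[0,0,0]],
    [[0,0,0],[0,0,0]],
    [[0,0,0],[0,0,0]],
    [[0,0,0],[0,0,0]],
    [[0,0,0],[0,0,0]],
  ],
  fingers=10,
  grip_force=60,
)

```text
t: 3.8
eef_pos: [0.547, -0.1661, 0.0573]
tool_rot: [0.001, 0.017, 1.0, -0.001]
contact_force: [-0.4, -2.2, 3.7]
gripper_width: 0.271
```

```bash
python3 -c "
from m import *
st()
c=cam('side','s2.png');P=cloud(c)
rx=(abs(P[...,0]-.55)<.09)&(abs(P[...,1]+.17)<.1);g=c['pixels'].mean(-1)
print('block');[print(r) for r in rect(P,rx&(g>150),(.022,.04))]
"
```

```text
t 3.8 p [ 0.547  -0.1661  0.0573] yhead 88.01 z [ 0.0016 -0.0011 -1.    ] F [-0.37 -2.16  3.68] w 0.271 q [-0.    0.54  0.24  1.95 -0.2   0.67  1.9 ]
block
([271, 148, 36, 19, 375], [546.6, -166.6], [72.9, 49.7], 87.7, [0.5394, -0.1555, 0.0303])
```

View pics/s2.png

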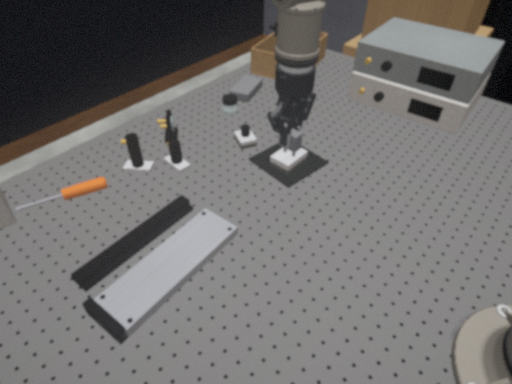

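```bash
python3 -c "
from h import *
print(go([.5312,.1001,.125],92.7))"
```

```text
([0.0622, 0.6637, -0.1702], [-0.0002, 0.0002, -0.013])
```

play_rows(
  motion=[
    [[0,0,-0.04],[0,0,0]],
    [[0,0,-0.08],[0,0,0]],
    [[0,0,-0.12],[0,0,0]],
    [[0,0,-0.16],[0,0,0]],
    [[0,0,-0.17],[0,0,0]],
    [[0,0,-0.17],[0,0,0]],
  ],
)

```text
t: 4.45
eef_pos: [0.5466, -0.1657, 0.125]
tool_rot: [0.001, 0.017, 1.0, -0.0]
contact_force: [-0.4, -0.1, -3.5]
gripper_width: 0.274
```

```bash
python3 -c "
from m import *
st()
c=cam('side','s3.png');P=cloud(c)
rx=(abs(P[...,0]-.55)<.09)&(abs(P[...,1]+.17)<.1);g=c['pixels'].mean(-1)
print('block');[print(r) for r in rect(P,rx&(g>150),(.06,.14))]
print(go([.5312,.1001,.125],92.7))"
```

```text
t 4.45 p [ 0.5466 -0.1657  0.125 ] yhead 88.04 z [ 1.3e-03 -7.0e-04 -1.0e+00] F [-0.35 -0.08 -3.55] w 0.274 q [-0.03  0.44  0.28  1.92 -0.16  0.8   1.87]
block
([271, 122, 39, 19, 411], [547.2, -165.7], [71.0, 51.4], 87.6, [0.5402, -0.1568, 0.0966])
([0.0603, 0.6625, -0.002], [-0.0001, 0.0, -0.013])
```

View pics/s3.png

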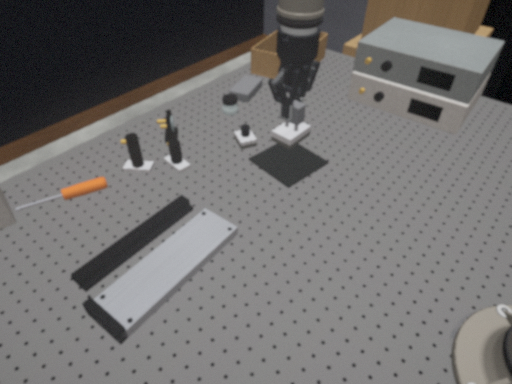

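The stone is held (-3.55 N, which is its weight) and hangs level at about (291,131). Moving to the open end of the plate.

play_rows(
  motion=[
    [[0.01,0.08,0],[0,0,-0.002]],
    [[0.02,0.18,0],[0,0,-0.004]],
    [[0.03,0.28,0],[0,0,-0.006]],
    [[0.04,0.38,0],[0,0,-0.008]],
    [[0.05,0.48,0],[0,0,-0.01]],
    [[0.06,0.58,0],[0,0,-0.013]],
    [[0.06,0.64,0],[0,0,-0.013]],
    [[0.06,0.663,0],[0,0,-0.013]],
  ],
)

```text
t: 5.3
eef_pos: [0.5302, 0.1039, 0.123]
tool_rot: [-0.001, -0.026, 1.0, 0.0]
contact_force: [0.2, 0.1, -3.8]
gripper_width: 0.268
```

```bash
python3 - <<'E'
from m import *
st()
for n in ['top','side']:
    c=cam(n,n+'4.png');P=cloud(c);g=c['pixels'].mean(-1)
    rx=(P[...,0]>.45)&(P[...,0]<.65)
    print(n)
    print('block');[print(r) for r in rect(P,rx&(g>150)&(P[...,1]<.2)&(P[...,1]>0),(.06,.12))]
    print('mat');[print(r) for r in rect(P,rx&(g<60)&(P[...,1]<-.05),(-.003,.013))]
print(go([.5312,.1001,.0765],92.7))
E
```

```text
t 5.3 p [0.5302 0.1039 0.123 ] yhead 93.0 z [-1.9e-03  2.0e-04 -1.0e+00] F [ 0.21  0.11 -3.79] w 0.268 q [-0.47  0.4   0.2   1.99 -0.11  0.77  1.42]
top
block
([218, 189, 13, 16, 164], [518.8, 79.5], [21.2, 27.6], 87.3, [0.5167, 0.0798, 0.0936])
mat
([318, 152, 73, 73, 4038], [550.7, -172.5], [132.2, 133.4], 83.2, [0.5503, -0.172, 0.0042])
side
block
([179, 189, 49, 31, 718], [530.7, 102.6], [50.7, 70.9], 2.9, [0.5216, 0.1143, 0.0943])
mat
([488, 1, 24, 9, 94], [500.3, -1772.5], [35.3, 102.8], 78.3, [0.5007, -1.7688, 0.0052])
([277, 141, 12, 16, 46], [587.1, -200.9], [20.8, 63.2], 22.7, [0.5852, -0.1999, 0.0067])
([281, 144, 19, 26, 129], [556.2, -188.2], [41.0, 97.4], 35.2, [0.5519, -0.1832, 0.0065])
([304, 158, 15, 13, 57], [502.7, -194.1], [31.8, 44.4], 33.6, [0.5026, -0.1967, 0.0066])
([-0.0012, -0.0033, 0.1169], [-0.0001, -0.0002, 0.0004])
```

View pics/top4.png

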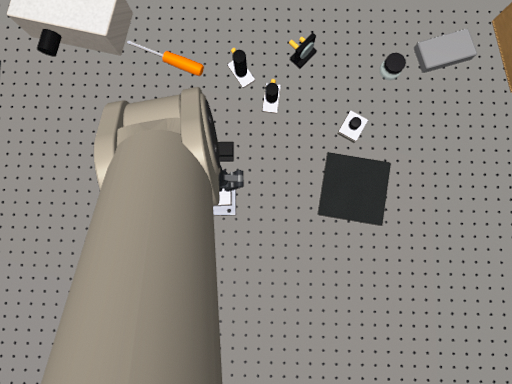

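play_rows(
  motion=[
    [[-0.001,-0.004,0.04],[0,0,0]],
    [[-0.001,-0.004,0.08],[0,0,0]],
    [[-0.001,-0.004,0.1],[0,0,0]],
    [[-0.001,-0.004,0.11],[0,0,0]],
    [[-0.001,-0.004,0.117],[0,0,0]],
    [[-0.001,-0.004,0.117],[0,0,0]],
  ],
)

```text
t: 6.0
eef_pos: [0.5313, 0.0993, 0.0765]
tool_rot: [-0.001, -0.025, 1.0, -0.0]
contact_force: [-0.2, -0.5, -3.3]
gripper_width: 0.27
```

```bash
cat > chk.py <<'E'
from m import *
st()
c=cam('side','s_%d.png'%int(bot.get_obs()['t']*100));P=cloud(c);g=c['pixels'].mean(-1)
t=bot.get_obs()['eef_pos']
rx=(abs(P[...,0]-t[0])<.06)&(abs(P[...,1]-t[1])<.06)
print('block');[print(r,'tcp-z',(t[2]-r[-1][2]).round(4)) for r in rect(P,rx&(g>130),(.034,.075))]
E
python3 chk.py; python3 -c "
from h import *
print(go([.5312,.1001,.065],92.7))"
```

```text
t 6.0 p [0.5313 0.0993 0.0765] yhead 92.82 z [-0.0012 -0.001  -1.    ] F [-0.19 -0.48 -3.29] w 0.27 q [-0.45  0.47  0.19  2.01 -0.14  0.67  1.44]
block
([183, 206, 48, 33, 785], [531.3, 98.5], [51.5, 70.6], 3.6, [0.5208, 0.1103, 0.0476]) tcp-z 0.0292
([0.0005, 0.0014, 0.0295], [-0.0001, -0.0001, 0.0004])
```

play_rows(
  motion=[
    [[0,0.001,0.004],[0,0,0]],
    [[0,0.001,0.008],[0,0,0]],
    [[0,0.001,0.012],[0,0,0]],
    [[0,0.001,0.016],[0,0,0]],
    [[0,0.001,0.02],[0,0,0]],
    [[0,0.001,0.02],[0,0,0]],
  ],
)

```text
t: 6.65
eef_pos: [0.5317, 0.0999, 0.069]
tool_rot: [-0.0, -0.025, 1.0, -0.0]
contact_force: [-1.7, -1.5, 3.1]
gripper_width: 0.269
```

```bash
python3 chk.py; python3 -c "
from h import *
print(go([.5312,.1001,.065],92.7))"
```

```text
t 6.65 p [0.5317 0.0999 0.069 ] yhead 92.83 z [-3.e-04 -7.e-04 -1.e+00] F [-1.68 -1.46  3.12] w 0.269 q [-0.45  0.48  0.19  2.02 -0.14  0.66  1.45]
block
([183, 208, 48, 33, 734], [531.2, 98.6], [50.8, 71.0], 2.5, [0.5205, 0.1117, 0.0437]) tcp-z 0.0253
([0.0011, 0.0005, 0.0101], [-0.0001, -0.0001, 0.0004])
```

play_rows(
  motion=[
    [[0,0,0.005],[0,0,0]],
    [[0,0,0.01],[0,0,0]],
    [[0,0,0.01],[0,0,0]],
    [[0,0,0.01],[0,0,0]],
    [[0,0,0.01],[0,0,0]],
  ],
)

```text
t: 7.2
eef_pos: [0.5317, 0.0998, 0.0651]
tool_rot: [-0.0, -0.025, 1.0, -0.0]
contact_force: [-2.3, -1.6, 5.5]
gripper_width: 0.27
```

```bash
python3 chk.py; python3 -c "
from h import *
for s in (-60,-30,0,30,60,80,85): print(s,go([.527-.047*s/1000,.190+.9989*s/1000,.065],92.7))"
```

```text
t 7.2 p [0.5317 0.0998 0.0651] yhead 92.82 z [-4.e-04 -7.e-04 -1.e+00] F [-2.27 -1.58  5.54] w 0.27 q [-0.45  0.49  0.18  2.02 -0.14  0.65  1.45]
block
([183, 208, 48, 33, 704], [531.8, 98.6], [51.4, 71.4], 2.5, [0.52, 0.1135, 0.0436]) tcp-z 0.0215
-60 ([0.0009, 0.0756, 0.0002], [-0.0001, -0.0001, 0.0004])
-30 ([0.0008, 0.1506, 0.0002], [-0.0001, -0.0001, 0.0004])
0 ([0.0006, 0.2256, 0.0001], [-0.0001, -0.0001, 0.0004])
30 ([0.0004, 0.3006, 0.0001], [-0.0001, -0.0001, 0.0004])
60 ([0.0002, 0.3756, 0.0], [-0.0001, -0.0001, 0.0004])
80 ([0.0001, 0.4256, -0.0], [-0.0001, -0.0001, 0.0004])
85 ([0.0001, 0.4381, -0.0], [-0.0001, -0.0001, 0.0004])
```

play_rows(
  motion=[
    [[0,0.008,0],[0,0,0]],
    [[0,0.016,0],[0,0,0]],
    [[0,0.024,0],[0,0,0]],
    [[0,0.032,0],[0,0,0]],
    [[0,0.04,0],[0,0,0]],
    [[0,0.048,0],[0,0,0]],
    [[0,0.056,0],[0,0,0]],
    [[0,0.064,0],[0,0,0]],
  ],
)

```text
t: 8.05
eef_pos: [0.5315, 0.1232, 0.0653]
tool_rot: [0.001, -0.024, 1.0, -0.001]
contact_force: [-0.4, -7.2, 5.1]
gripper_width: 0.271
```

```bash
python3 chk.py; python3 -c "
from h import *
for s in (0,60,85): print(s,go([.527-.047*s/1000,.190+.9989*s/1000,.065],92.7))"
```

```text
t 8.05 p [0.5315 0.1232 0.0653] yhead 92.71 z [ 0.0013 -0.0028 -1.    ] F [-0.41 -7.17  5.1 ] w 0.271 q [-0.49  0.49  0.19  2.01 -0.14  0.65  1.4 ]
block
([173, 214, 49, 35, 738], [531.3, 122.3], [51.3, 71.8], 1.4, [0.5196, 0.1366, 0.0436]) tcp-z 0.0217
0 ([0.0031, 0.1654, 0.0004], [-0.0004, 0.0002, 0.0002])
60 ([0.003, 0.3154, 0.0001], [-0.0004, 0.0002, 0.0002])
85 ([0.0029, 0.3779, -0.0001], [-0.0004, 0.0002, 0.0002])
```

play_rows(
  motion=[
    [[0.001,0.012,0],[0,0,0]],
    [[0.001,0.02,0],[0,0,0]],
    [[0.002,0.03,0],[0,0,0]],
    [[0.002,0.038,0],[0,0,0]],
    [[0.003,0.046,0],[0,0,0]],
    [[0.003,0.054,0],[0,0,0]],
    [[0.003,0.062,0],[0,0,0]],
    [[0.003,0.07,0],[0,0,0]],
  ],
)

```text
t: 8.9
eef_pos: [0.5299, 0.1497, 0.0655]
tool_rot: [0.001, -0.023, 1.0, -0.002]
contact_force: [0.9, -6.0, 5.8]
gripper_width: 0.273
```

```bash
python3 chk.py; python3 -c "
from h import *
for s in (0,60,85): print(s,go([.527-.047*s/1000,.190+.9989*s/1000,.065],92.7))"
```

```text
t 8.9 p [0.5299 0.1497 0.0655] yhead 92.64 z [ 0.0028 -0.0044 -1.    ] F [ 0.91 -6.03  5.76] w 0.273 q [-0.54  0.5   0.19  2.   -0.14  0.66  1.35]
block
([161, 222, 51, 38, 779], [529.9, 148.0], [50.4, 71.1], 2.5, [0.5179, 0.1629, 0.0437]) tcp-z 0.0218
0 ([0.0027, 0.099, 0.0008], [-0.0006, 0.0004, -0.0])
60 ([0.0027, 0.249, 0.0002], [-0.0006, 0.0004, -0.0])
85 ([0.0027, 0.3115, -0.0], [-0.0006, 0.0004, -0.0])
```

play_rows(
  motion=[
    [[0.001,0.012,0],[-0.0005,0,0]],
    [[0.001,0.02,0],[-0.0005,0,0]],
    [[0.002,0.03,0],[-0.0005,0,0]],
    [[0.003,0.038,0.001],[-0.0005,0,0]],
    [[0.003,0.046,0.001],[-0.0005,0,0]],
    [[0.003,0.054,0.001],[-0.0005,0,0]],
    [[0.003,0.062,0.001],[-0.0005,0,0]],
    [[0.003,0.07,0.001],[-0.0005,0,0]],
  ],
)

```text
t: 9.75
eef_pos: [0.5284, 0.1763, 0.0652]
tool_rot: [0.002, -0.023, 1.0, -0.001]
contact_force: [0.3, -6.0, 6.0]
gripper_width: 0.27
```

```bash
python3 chk.py; python3 -c "
from h import *
for s in (0,60,85): print(s,go([.527-.047*s/1000,.190+.9989*s/1000,.065],92.7))"
```

```text
t 9.75 p [0.5284 0.1763 0.0652] yhead 92.59 z [ 0.0041 -0.0029 -1.    ] F [ 0.31 -5.98  6.03] w 0.27 q [-0.58  0.51  0.19  1.98 -0.14  0.66  1.31]
block
([149, 231, 52, 39, 816], [528.6, 175.1], [51.5, 70.1], 2.3, [0.5165, 0.1898, 0.0436]) tcp-z 0.0216
0 ([0.002, 0.0324, 0.0003], [-0.0004, 0.0006, -0.0002])
60 ([0.0022, 0.1824, -0.0], [-0.0004, 0.0006, -0.0002])
85 ([0.0023, 0.2449, -0.0002], [-0.0004, 0.0006, -0.0002])
```

play_rows(
  motion=[
    [[0.001,0.012,0],[-0.0005,0.0005,0]],
    [[0.001,0.02,0],[-0.0005,0.0005,0]],
    [[0.002,0.03,0],[-0.0005,0.0005,0]],
    [[0.002,0.038,0],[-0.0005,0.0005,0]],
    [[0.003,0.046,0],[-0.0005,0.0005,0]],
    [[0.003,0.054,0],[-0.0005,0.0005,0]],
    [[0.003,0.062,0],[-0.0005,0.0005,0]],
    [[0.003,0.07,0],[-0.0005,0.0005,0]],
  ],
)

```text
t: 10.6
eef_pos: [0.5269, 0.2027, 0.0652]
tool_rot: [0.001, -0.022, 1.0, -0.001]
contact_force: [0.6, -7.1, 5.7]
gripper_width: 0.272
```

```bash
python3 chk.py; python3 -c "
from h import *
for s in (0,60,85): print(s,go([.527-.047*s/1000,.190+.9989*s/1000,.065],92.7))"
```

```text
t 10.6 p [0.5269 0.2027 0.0652] yhead 92.51 z [ 0.002  -0.0017 -1.    ] F [ 0.62 -7.12  5.65] w 0.272 q [-0.62  0.52  0.18  1.96 -0.14  0.67  1.26]
block
([136, 239, 54, 42, 871], [526.9, 201.3], [51.4, 70.5], 1.7, [0.5149, 0.216, 0.0436]) tcp-z 0.0216
0 ([0.0012, -0.0338, 0.0006], [-0.0002, 0.0003, -0.0004])
60 ([0.0016, 0.1162, 0.0005], [-0.0002, 0.0003, -0.0004])
85 ([0.0017, 0.1787, 0.0004], [-0.0002, 0.0003, -0.0004])
```

play_rows(
  motion=[
    [[0.001,0.012,0],[0,0,0]],
    [[0.001,0.02,0],[0,0,0]],
    [[0.001,0.03,0],[0,0,-0.0004]],
    [[0.001,0.038,0],[0,0,-0.0004]],
    [[0.002,0.046,0],[0,0,-0.0004]],
    [[0.002,0.054,0],[0,0,-0.0004]],
    [[0.002,0.062,0],[0,0,-0.0004]],
    [[0.002,0.07,0],[0,0,-0.0004]],
  ],
)

```text
t: 11.45
eef_pos: [0.5258, 0.2291, 0.0653]
tool_rot: [0.001, -0.023, 1.0, -0.002]
contact_force: [0.5, -6.5, 5.9]
gripper_width: 0.267
```

```bash
python3 chk.py; python3 -c "
from h import *
for s in (0,60,85): print(s,go([.527-.047*s/1000,.190+.9989*s/1000,.065],92.7))"
```

```text
t 11.45 p [0.5258 0.2291 0.0653] yhead 92.58 z [ 0.003  -0.0035 -1.    ] F [ 0.53 -6.48  5.86] w 0.267 q [-0.66  0.53  0.18  1.94 -0.14  0.68  1.22]
block
([122, 248, 56, 45, 928], [525.8, 227.6], [51.7, 70.8], 2.8, [0.5137, 0.242, 0.0436]) tcp-z 0.0217
0 ([0.0015, -0.1, 0.001], [-0.0005, 0.0005, -0.0002])
60 ([0.0016, 0.05, 0.0006], [-0.0005, 0.0005, -0.0002])
85 ([0.0017, 0.1125, 0.0004], [-0.0005, 0.0005, -0.0002])
```

play_rows(
  motion=[
    [[0.001,0.012,0],[-0.0005,0.0005,0]],
    [[0.001,0.02,0],[-0.0005,0.0005,0]],
    [[0.001,0.03,0],[-0.0005,0.0005,0]],
    [[0.001,0.038,0],[-0.0005,0.0005,0]],
    [[0.002,0.046,0],[-0.0005,0.0005,0]],
    [[0.002,0.054,0],[-0.0005,0.0005,0]],
    [[0.002,0.062,0],[-0.0005,0.0005,0]],
    [[0.002,0.07,0],[-0.0005,0.0005,0]],
  ],
)

```text
t: 12.3
eef_pos: [0.5246, 0.2556, 0.0652]
tool_rot: [0.0, -0.022, 1.0, -0.001]
contact_force: [0.3, -5.7, 5.1]
gripper_width: 0.265
```

```bash
python3 chk.py; python3 -c "
from h import *
for s in (0,60,85): print(s,go([.527-.047*s/1000,.190+.9989*s/1000,.065],92.7))"
```

```text
t 12.3 p [0.5246 0.2556 0.0652] yhead 92.52 z [ 7.0e-04 -2.4e-03 -1.0e+00] F [ 0.3  -5.67  5.05] w 0.265 q [-0.7   0.54  0.18  1.92 -0.14  0.7   1.18]
block
([108, 258, 58, 47, 997], [524.4, 254.2], [51.3, 70.4], 1.7, [0.5126, 0.2678, 0.0436]) tcp-z 0.0217
0 ([0.0013, -0.1662, 0.001], [-0.0003, 0.0001, -0.0004])
60 ([0.0017, -0.0162, 0.0007], [-0.0003, 0.0001, -0.0004])
85 ([0.0018, 0.0463, 0.0006], [-0.0003, 0.0001, -0.0004])
```

play_rows(
  motion=[
    [[0.001,0.012,0],[0,0,0]],
    [[0.001,0.02,0],[0,0,0]],
    [[0.001,0.03,0],[0,0,-0.0004]],
    [[0.001,0.038,0],[0,0,-0.0004]],
    [[0.002,0.046,0],[0,0,-0.0004]],
    [[0.002,0.05,0],[0,0,-0.0004]],
    [[0.002,0.05,0],[0,0,-0.0004]],
    [[0.002,0.05,0],[0,0,-0.0004]],
  ],
)

```text
t: 13.15
eef_pos: [0.5239, 0.2745, 0.0653]
tool_rot: [0.001, -0.023, 1.0, -0.002]
contact_force: [0.7, -6.1, 5.1]
gripper_width: 0.271
```

```bash
python3 chk.py;ls pics; python3 -c "
from h import *
for s in (0,60,85): print(s,go([.527-.047*s/1000,.190+.9989*s/1000,.065],92.7))"
```

```text
t 13.15 p [0.5239 0.2745 0.0653] yhead 92.61 z [ 0.0019 -0.0037 -1.    ] F [ 0.68 -6.15  5.11] w 0.271 q [-0.73  0.55  0.18  1.9  -0.14  0.71  1.15]
block
([97, 266, 60, 49, 1040], [524.0, 272.8], [52.0, 70.8], 1.6, [0.5119, 0.2861, 0.0437]) tcp-z 0.0216
s2.png
s3.png
s_1060.png
s_1145.png
s_1230.png
s_1315.png
s_600.png
s_665.png
s_720.png
s_805.png
s_890.png
s_975.png
side0.png
side4.png
top0.png
top4.png
w1.png
wrist0.png
0 ([0.0018, -0.2113, 0.0016], [-0.0006, 0.0003, -0.0002])
60 ([0.0021, -0.0613, 0.0011], [-0.0006, 0.0003, -0.0002])
85 ([0.0021, 0.0012, 0.0008], [-0.0006, 0.0003, -0.0002])
```

View pics/s_1315.png

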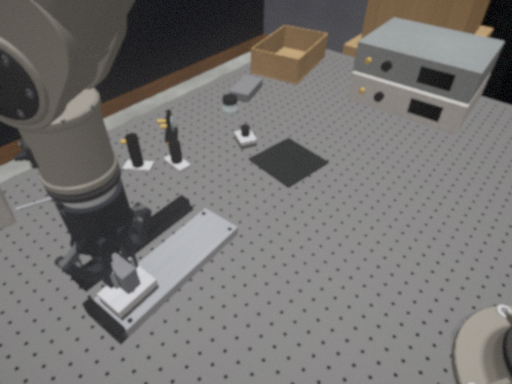

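play_rows(
  motion=[
    [[0,0,-0.01],[0,0,0]],
    [[0,0,-0.02],[0,0,0]],
    [[0,0,-0.04],[0,0,0]],
    [[0,0,-0.07],[0,0,0]],
    [[0,0,-0.11],[0,0,0]],
    [[0,0,-0.15],[0,0,0]],
    [[0,0,-0.15],[0,0,0]],
  ],
)

```text
t: 13.9
eef_pos: [0.5251, 0.2758, 0.1279]
tool_rot: [0.003, -0.023, 1.0, -0.001]
contact_force: [1.3, 1.0, -2.4]
gripper_width: 0.273
```

```bash
python3 -c "
from h import *
st()
print(go([.54,.0,.125],88),go([.55,-.172,.125],84))"
```

```text
t 13.9 p [0.5251 0.2758 0.1279] yhead 92.63 z [ 0.0056 -0.001  -1.    ] F [ 1.32  0.98 -2.38] w 0.273 q [-0.75  0.46  0.21  1.86 -0.12  0.82  1.13]
([-0.0055, -0.6905, 0.008], [-0.0002, 0.0009, 0.0129]) ([-0.0108, -1.1212, 0.0086], [-0.0001, 0.0009, 0.024])
```

The picture shows the stone flat against the stop end of the plate, at about (128,290). The stroke is done and the stone is lifted, so I'll carry it back to the mat.

play_rows(
  motion=[
    [[0,-0.07,0],[0,0.001,0.002]],
    [[0,-0.17,0],[0,0.001,0.004]],
    [[0,-0.27,0],[0,0.001,0.006]],
    [[0,-0.37,0],[0,0.001,0.008]],
    [[0,-0.47,0],[0,0.001,0.01]],
    [[-0.005,-0.57,0],[0,0.001,0.013]],
    [[-0.005,-0.65,0],[0,0.001,0.013]],
    [[-0.005,-0.69,0.0],[0,0.001,0.013]],
  ],
)

```text
t: 14.7
eef_pos: [0.5392, -0.0038, 0.1279]
tool_rot: [-0.001, 0.02, 1.0, -0.001]
contact_force: [0.1, -0.3, -3.9]
gripper_width: 0.268
```

```bash
python3 -c "
from h import *
st()
print(go([.55,-.172,.10],84))"
```

```text
t 14.7 p [ 0.5392 -0.0038  0.1279] yhead 87.71 z [-0.0012 -0.0026 -1.    ] F [ 0.07 -0.27 -3.93] w 0.268 q [-0.34  0.39  0.28  1.99 -0.15  0.78  1.56]
([-0.0438, -0.419, 0.0707], [-0.0004, -0.0002, 0.0103])
```

play_rows(
  motion=[
    [[-0.01,-0.08,0],[0,0,0.003]],
    [[-0.02,-0.18,0],[0,0,0.006]],
    [[-0.03,-0.28,0],[0,0,0.01]],
    [[-0.04,-0.36,0.02],[0,0,0.01]],
    [[-0.044,-0.4,0.04],[0,0,0.01]],
    [[-0.044,-0.419,0.06],[0,0,0.01]],
    [[-0.044,-0.419,0.07],[0,0,0.01]],
    [[-0.044,-0.419,0.07],[0,0,0.01]],
  ],
)

```text
t: 15.5
eef_pos: [0.5495, -0.1702, 0.0992]
tool_rot: [-0.002, 0.051, 0.999, -0.001]
contact_force: [-1.3, 0.4, -3.5]
gripper_width: 0.271
```

```bash
sed -i 's/(.034,.075)/(.02,.085)/' chk.py; python3 chk.py; python3 -c "
from h import *
print(go([.55,-.172,.0585],84))"
```

```text
t 15.5 p [ 0.5495 -0.1702  0.0992] yhead 84.2 z [-0.0033 -0.0012 -1.    ] F [-1.3   0.4  -3.46] w 0.271 q [-0.05  0.49  0.31  1.92 -0.21  0.76  1.85]
block
([271, 130, 38, 22, 479], [549.2, -170.5], [71.1, 50.5], 83.4, [0.5428, -0.1597, 0.0708]) tcp-z 0.029
([-0.0009, -0.0047, 0.1031], [-0.0003, -0.0004, 0.0006])
```

play_rows(
  motion=[
    [[-0.001,-0.003,0.03],[0,0,0]],
    [[-0.001,-0.003,0.06],[0,0,0]],
    [[-0.001,-0.003,0.08],[0,0,0]],
    [[-0.001,-0.003,0.09],[0,0,0]],
    [[-0.001,-0.003,0.096],[0,0,0]],
    [[-0.001,-0.003,0.102],[0,0,0]],
    [[-0.001,-0.003,0.102],[0,0,0]],
  ],
)

```text
t: 16.25
eef_pos: [0.5503, -0.1715, 0.059]
tool_rot: [-0.001, 0.05, 0.999, -0.001]
contact_force: [-0.1, 0.0, -2.8]
gripper_width: 0.274
```

```bash
python3 chk.py
```

```text
t 16.25 p [ 0.5503 -0.1715  0.059 ] yhead 84.22 z [-0.0021 -0.0015 -1.    ] F [-0.12  0.05 -2.79] w 0.274 q [-0.02  0.55  0.28  1.94 -0.23  0.68  1.87]
block
([271, 146, 37, 20, 451], [550.5, -172.3], [72.6, 51.6], 82.8, [0.5426, -0.161, 0.0306]) tcp-z 0.0286
```

Nearly touching the mat. I'll lower another 1.2 mm and then open.

play_rows(
  motion=[
    [[0,0,0.002],[0,0,0]],
    [[0,0,0.003],[0,0,0]],
    [[0,0,0.003],[0,0,0]],
  ],
)

```text
t: 16.6
eef_pos: [0.5506, -0.1718, 0.0586]
tool_rot: [-0.001, 0.051, 0.999, -0.001]
contact_force: [-1.4, 0.1, 2.2]
gripper_width: 0.274
```

```bash
python3 chk.py
```

```text
t 16.6 p [ 0.5506 -0.1718  0.0586] yhead 84.21 z [-0.0012 -0.0016 -1.    ] F [-1.37  0.08  2.2 ] w 0.274 q [-0.02  0.55  0.28  1.94 -0.23  0.68  1.87]
block
([270, 146, 37, 20, 450], [550.8, -171.8], [70.5, 51.8], 85.2, [0.5423, -0.1612, 0.0302]) tcp-z 0.0283
```

Contact (force went from -2.8 to +2.2 N). Releasing.

play_rows(
  motion=[
    [[0,0,0],[0,0,0]],
    [[0,0,0],[0,0,0]],
    [[0,0,0],[0,0,0]],
    [[0,0,0],[0,0,0]],
    [[0,0,0],[0,0,0]],
    [[0,0,0],[0,0,0]],
    [[0,0,0],[0,0,0]],
    [[0,0,0],[0,0,0]],
  ],
  fingers=80,
)

```text
t: 17.45
eef_pos: [0.5506, -0.1717, 0.0585]
tool_rot: [-0.001, 0.051, 0.999, -0.001]
contact_force: [-0.4, 0.5, -0.3]
gripper_width: 0.934
```

play_rows(
  motion=[
    [[0,0,-0.05],[0,0,0]],
    [[0,0,-0.12],[0,0,0]],
    [[0,0,-0.22],[0,0,0]],
    [[0,0,-0.3],[0,0,0]],
    [[0,0,-0.36],[0,0,0]],
    [[0,0,-0.36],[0,0,0]],
    [[0,0,-0.36],[0,0,0]],
  ],
)

```text
t: 18.15
eef_pos: [0.5507, -0.1714, 0.2026]
tool_rot: [-0.0, 0.05, 0.999, -0.001]
contact_force: [0.2, 0.4, -1.3]
gripper_width: 0.936
```

```bash
python3 - <<'E'
from m import *
st()
for n in ['wrist','side']:
    c=cam(n,n+'9.png');P=cloud(c);g=c['pixels'].mean(-1)
    rx=(abs(P[...,0]-.55)<.09)&(abs(P[...,1]+.17)<.1)
    print(n,'grip');[print(r) for r in rect(P,rx,(.078,.1))]
    print('block');[print(r) for r in rect(P,rx&(g>150),(.022,.04))]
    print('mat');[print(r) for r in rect(P,rx&(g<60),(-.003,.012))]
E
```

```text
t 18.15 p [ 0.5507 -0.1714  0.2026] yhead 84.21 z [-4.0e-04 -1.5e-03 -1.0e+00] F [ 0.16  0.4  -1.27] w 0.936 q [-0.09  0.36  0.35  1.84 -0.15  0.97  1.8 ]
wrist grip
([240, 151, 30, 57, 1686], [547.2, -171.7], [23.8, 45.8], 83.8, [0.5457, -0.1717, 0.0897])
block
([219, 139, 73, 50, 2276], [547.3, -172.0], [69.9, 49.3], 84.2, [0.5438, -0.1684, 0.0298])
mat
([190, 95, 130, 126, 10032], [549.5, -174.1], [132.4, 132.6], 83.9, [0.5276, -0.1737, 0.0058])
side grip
([279, 123, 23, 17, 237], [550.9, -171.9], [25.3, 47.6], 83.2, [0.5473, -0.1667, 0.0892])
block
([271, 146, 36, 18, 362], [550.5, -171.0], [70.2, 49.8], 85.4, [0.5433, -0.1618, 0.03])
mat
([285, 174, 12, 12, 40], [505.5, -122.4], [14.8, 39.0], 2.1, [0.5054, -0.1214, 0.006])
```

View pics/wrist9.png

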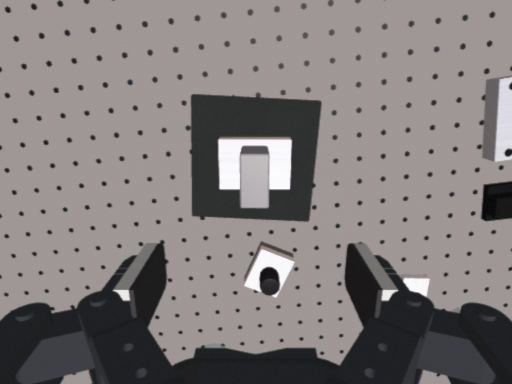

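The wrist view shows the stone upright in the middle of its mat, with the block at (255,164) and the mat at about (256,158). It is about 3 mm off centre, the grip top is back at 0.090 (sprung up), and the fingers are clear.

```bash
python3 -c "
from h import *
bot.hand_in()"
```

```text
the job is handed in; nothing more can be done
```

The job is handed in, at about 18 s of the 64 s allowed; the hand-in gives no verdict. I took the larger stone from its mat, laid it at the open end of the plate and pressed its grip in. I then drew it along the middle to the stop bar in one stroke, without lifting it, and put it back on the mat and let go.

- **Stroke:** the stone's centre went from about -90 mm to about +85 mm, and stayed within about 2 mm of the plate's middle line. The grip was pressed in about 7.5–8 mm the whole way, with 5–6 N on the tool. The block's top stayed at 0.0436–0.0437 m, so the stone stayed flat on the face. The drag was larger than I expected, 6–7 N. It made the arm lag slightly and tilt by about 0.3 degrees, which I corrected as it went.
- **Final check:** the stone stands about 2–3 mm from the mat's centre, with its block top at 0.030 m and grip top at 0.090 m, so the spring is back up. The fingers are open and about 11 cm above the stone's grip.
- **Disagreements:** the cameras differed by 2–4 mm on position, roughly within their calibration. The side view of the mat was too hidden to use at the end.

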